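# Find the hatch that rocks and tip it open

### The arm

A 6-joint arm with a two-finger parallel gripper is mounted at the origin on the work surface. World frame = base frame: x ahead of the robot, y to its left, z up, the work surface at z = 0. Lengths are in m, angles in rad, forces in N, time in s.
With the tool pointing down it reaches from about 0.25 to 0.775 m from the base axis. Payload 4 kg.
Tool frame: the origin (TCP) lies midway between the tips of the shut fingers; the grasp point (between the pads) lies 19 mm behind it; z points along the fingers, y is the direction in which the jaws open and shut (so a half turn about z gives the same grasp; the last joint's range is limited). The gripper opens to 94 mm and grips with 3 to 60 N. Pads are 16 mm wide; open, the fingers measure 119 mm over their backs; the gripper's body (75 mm by 177 mm) begins 78 mm behind the grasp point.
Start: joints at [1.118, 0.087, 1.371, -0, 1.684, -0.103], TCP at [0.189, 0.517, 0.206] pointing down, gripper open.
Joint ranges: [-3.1, 3.1], [-0.76, 2.03], [0.27, 2.55], [-1.08, 4.22], [0.17, 2.65], [-2.57, 2.57]. Speed limits (rad/s): [2.79, 2.79, 3.14, 3.14, 3.14, 3.14].

### API

Orientations are given as [roll, pitch, yaw] about the fixed x, y, z axes, in that order (R = Rz(yaw) Ry(pitch) Rx(roll)).
In Python, from bench import robot, cams gives the robot as it stands.
- The arm moves only by the tool step_arm, never from a script. Its argument "plan" is a list that holds one entry, the list of rows, each a list of 5 numbers: the shift along the world's x, y, z in mm, then the turn about the world's z in rad, then the opening in per cent of the stroke, from 0 (shut) to 100 (fully open). In form: [[[tx, ty, tz, turn, fingers], ...]]. A call has 1 to 8 rows; each row is the pose to reach, as a shift and turn from the pose commanded when the call began; what a row does not reach only later rows make up. A row lasts 1/12 s, in which the tool goes at most 41.7 mm and 7.16 degrees, less where a joint would pass 70% of its speed; a pose out of reach is approached as far as the arm can. A call with a gripper value outside its range is refused whole. The fingers move at their own pace and stop on an object; the grip force is fixed at half the most. Time passes only in rows, so rows that repeat a pose let the fingers close. It gives the time, the measured TCP pose, the force and the opening at its end, in the units of the state.
- robot.get_obs(): the state, without advancing time (a new reading comes with each control period).
- cams.snapshot(name): name is "side" or "top" or "wrist"; returns a dict with "frame" (480x640x3 uint8, red, green, blue), "camera_matrix" (3x3 intrinsics, pixels), "k1" (the pictures are not rectified: a ray, as slopes to the right and down, at radius r is drawn at 1 + k1 r^2 times it, then the intrinsics apply), "origin" and "attitude" of the camera in the world; the wrist camera has in their place "T_tool_cam" (4x4, takes a point from camera to tool coordinates, whose origin is the TCP and whose axes are the flange's). Camera axes: x right, y down, z forward; pixel columns grow to the right and rows downward; lengths in m; the calibration is good to about 2 mm. A picture is of the moment at which its call begins: read the wrist's pose just before it. There is no depth.
- robot.close_job(): hands the job in, once; it reports no verdict.
The state is a dict: "time": time; "joint_positions": joint angles; "qvel": joint speeds; "joint_torque": joint torques, N m; "tool_pos": TCP position; "ee_rot": TCP orientation; "wrist_force": force on the tool from outside, world axes, zero at the start; "wrist_torque": the same for the moment, N m; "width": finger opening in m.
Only numpy, scipy, OpenCV 4.12 (cv2) and the standard library are available. Lean on these libraries where they do the work, as an engineer would, in place of code of your own. Each camera call takes 0.05 s, during which the arm holds its last target. There are 200 camera calls.

### The job

Three of the four identical hatches in the top of the offcut box are jammed by wood stacked beneath. Press the hatches gently with the fingertips, one after another on their round marks, until you find the one that rocks, then push that one right open so that it stands up on edge, and let go of it. Only touch and push: pick nothing up, and everything standing on and around the box must stay where it is.

Things in the scene. Friction and masses are not known exactly. Their poses are not given: they have to be found in the camera images.
- offcut_box: Low hollow plywood box fixed on the bench, 180 (own x) by 600 (own y) by 90 mm high. Origin: centre of its underside; x points away from the robot (yaw up to 15 degrees either way), z up. Four identical hatches lie in its flat top at box x = 0, box y = +175 (a), +75 (b), -75 (c), -175 mm (d). Three are jammed from below; which one is free changes from run to run and cannot be seen.
- hatch_a (a joint): Tilt of hatch a, rad: 0 flush, stop at 1.45. Board 110 (box x) by 80 by 10 mm, on a pin along box y through its middle, 85 mm above the bench. Growing value: near end (box -x) sinks into the box, far end rises. It does not tilt the other way. Stiff pin: stays where it is left. If free, it tilts under about 2.5 N at its mark; if jammed, its near end gives 1 to 4 mm (below 0.1) and springs back.
- mark_a (a point): Centre of the round thumb mark (24 mm wide, darker wood, in the top face) of hatch a: the place to press. 40 mm from the pin towards the near end, 15 mm from the near edge, 90 mm above the bench when flush; moves with the hatch.
- hatch_b (a joint): Tilt of hatch b, rad: 0 flush, stop at 1.45. Board 110 (box x) by 80 by 10 mm, on a pin along box y through its middle, 85 mm above the bench. Growing value: near end (box -x) sinks into the box, far end rises. It does not tilt the other way. Stiff pin: stays where it is left. If free, it tilts under about 2.5 N at its mark; if jammed, its near end gives 1 to 4 mm (below 0.1) and springs back.
- mark_b (a point): Centre of the round thumb mark (24 mm wide, darker wood, in the top face) of hatch b: the place to press. 40 mm from the pin towards the near end, 15 mm from the near edge, 90 mm above the bench when flush; moves with the hatch.
- hatch_c (a joint): Tilt of hatch c, rad: 0 flush, stop at 1.45. Board 110 (box x) by 80 by 10 mm, on a pin along box y through its middle, 85 mm above the bench. Growing value: near end (box -x) sinks into the box, far end rises. It does not tilt the other way. Stiff pin: stays where it is left. If free, it tilts under about 2.5 N at its mark; if jammed, its near end gives 1 to 4 mm (below 0.1) and springs back.
- mark_c (a point): Centre of the round thumb mark (24 mm wide, darker wood, in the top face) of hatch c: the place to press. 40 mm from the pin towards the near end, 15 mm from the near edge, 90 mm above the bench when flush; moves with the hatch.
- hatch_d (a joint): Tilt of hatch d, rad: 0 flush, stop at 1.45. Board 110 (box x) by 80 by 10 mm, on a pin along box y through its middle, 85 mm above the bench. Growing value: near end (box -x) sinks into the box, far end rises. It does not tilt the other way. Stiff pin: stays where it is left. If free, it tilts under about 2.5 N at its mark; if jammed, its near end gives 1 to 4 mm (below 0.1) and springs back.
- mark_d (a point): Centre of the round thumb mark (24 mm wide, darker wood, in the top face) of hatch d: the place to press. 40 mm from the pin towards the near end, 15 mm from the near edge, 90 mm above the bench when flush; moves with the hatch.
- knob_blank: Loose turned dark-wood drawer knob, 40 mm wide, 36 mm high, standing on the strip between hatches b and c. Origin: centre of its foot. Leave it alone.
- egg_cup: Loose small wooden cup, 52 mm wide, 55 mm high, on one end of the box top, about 89 mm along box y from the middle of hatch a or d. Origin: centre of its foot. Leave it alone.
- puck: Loose dark-wood disc, 56 mm wide, 30 mm high, on the other end of the box top. Origin: centre of its underside. Leave it alone.
- gouge: Loose turning gouge, 350 mm long, 30 mm high, lying on two wooden rests on the bench behind the box (box +x), along box y. Origin: under the ferrule, on the bench. Leave it alone.
- mallet: Loose round wooden mallet standing on its head, 84 mm wide, 185 mm high, on the bench off the box's left end (box +y). Origin: centre of its underside. Leave it alone.
- bowl: Loose turned wooden bowl, 110 mm wide, 45 mm high, on the bench behind the box. Origin: centre of its foot. Leave it alone.
- glue: Loose white glue bottle, 56 mm wide, 150 mm high, on the bench off the box's right end (box -y). Origin: centre of its underside. Leave it alone.

How it is judged:
On the way:
1. one hatch rocks: its near end is pressed in by more than 0.2 rad (value of joint any of hatch_a, hatch_b, hatch_c, hatch_d above 0.2 rad), for 0.1 s.
At the end, for the whole second after the job is handed in: One hatch stands open by more than 1.15 rad (66 degrees) and stays so; the other three lie flush (under 0.06 rad); no loose thing on or around the box is more than 30 mm from its starting place (((value of joint hatch_a above 1.15 rad and value of joint each of hatch_b, hatch_c, hatch_d below 0.06 rad) or (value of joint hatch_b above 1.15 rad and value of joint each of hatch_a, hatch_c, hatch_d below 0.06 rad) or (value of joint hatch_c above 1.15 rad and value of joint each of hatch_a, hatch_b, hatch_d below 0.06 rad) or (value of joint hatch_d above 1.15 rad and value of joint each of hatch_a, hatch_b, hatch_c below 0.06 rad)) and distance of each of knob_blank, egg_cup, puck, gouge, mallet, bowl, glue from where it was at the start of the episode below 0.03 m); the robot touches nothing.
It fails at once if the box or a hatch is pressed with more than 50 N (contact force between any of the fingers, the arm and offcut_box above 50 N).
It fails at once if a loose thing is shoved, lifted or carried more than 30 mm from its place (distance of any of knob_blank, egg_cup, puck, gouge, mallet, bowl, glue from where it was at the start of the episode above 0.03 m).
It fails at once if a standing thing is tipped over (angle between any of knob_blank, egg_cup, puck, gouge, mallet, bowl, glue's own z axis and vertical above 0.5 rad).
It also fails if it takes over 64 s, if anything falls off the work surface, if the arm or the gripper's body presses on something with over 40 N, if the wrist force passes 120 N, or if a joint passes its speed limit or range.

## Working session

There is one attempt and no reset: what is moved stays moved. The work goes in short steps, Python scripts to look and compute and a tool call to move; the robot and the scene stay as the last step left them, time stands still between calls to the robot, and variables do not carry over. Pictures are saved under pics/ and viewed, about 8 in all and at most 12, crops included, and the job is handed in when it is done.

Besides the shell and the picture viewer there is one more tool, called after "Call:" by a JSON object that holds its "name" and its "arguments", one argument or row to a line. step_arm: Moves the arm, as the interface text tells. Its arguments: {"type":"object","properties":{"plan":{"type":"array"}},"required":["plan"]}

```bash
mkdir -p pics; cat > h.py <<'E'
import numpy as np, cv2
from scipy.spatial.transform import Rotation as R
def ray_plane(s,uv,z,o=None,A=None):
    K=np.array(s["camera_matrix"]);k=s["k1"]
    o=np.array(s["origin"]) if o is None else o
    if A is None:
        A=np.array(s["attitude"]); A=A if A.shape==(3,3) else R.from_euler('xyz',A).as_matrix()
    p=cv2.undistortPoints(np.array(uv,float).reshape(-1,1,2),K,np.array([k,0,0,0,0.])).reshape(-1,2)
    d=np.c_[p,np.ones(len(p))]@A.T
    return o+d*((z-o[2])/d[:,2])[:,None]
E
python3 - <<'E'
from bench import robot,cams
import cv2
print(robot.get_obs())
for n in("top","side"):
    s=cams.snapshot(n); cv2.imwrite(f"pics/{n}.png",s["frame"][:,:,::-1])
    print({k:v for k,v in s.items() if k!="frame"})
    import pickle; pickle.dump(s,open(n+".pkl","wb"))
E
```

```text
{'time': 0.0, 'joint_positions': array([ 1.11791990e+00,  8.79325138e-02,  1.37223262e+00, -7.48821991e-06,
        1.68359629e+00, -1.03077166e-01]), 'qvel': array([ 6.55091352e-04, -2.39026338e-03, -1.23839633e-03,  2.58443643e-04,
       -7.78051486e-06,  1.87557681e-03]), 'joint_torque': array([-9.69503526e-04, -3.40160608e+01, -3.02431798e+01,  7.16894749e-02,
        3.28891631e-02, -1.78798314e-04]), 'tool_pos': array([0.18824556, 0.51620242, 0.20432745]), 'ee_rot': array([-3.13943463e+00, -2.15752012e-04,  2.79179232e+00]), 'wrist_force': array([0.75750188, 0.1984724 , 0.72384436]), 'wrist_torque': array([0.07079655, 0.0072695 , 0.0024875 ]), 'width': 0.09407537585245354}
{'camera_matrix': array([[616.64552885,   0.        , 307.16858698],
       [  0.        , 616.64552885, 240.78642519],
       [  0.        ,   0.        ,   1.        ]]), 'k1': -0.1965193332966378, 'origin': array([0.30951799, 0.02999737, 1.71700248]), 'attitude': array([-2.95006621,  0.00775227, -1.55631698])}
{'camera_matrix': array([[560.12877265,   0.        , 312.65890731],
       [  0.        , 560.12877265, 239.64258849],
       [  0.        ,   0.        ,   1.        ]]), 'k1': 0.02808354542333979, 'origin': array([0.4974569 , 1.01787306, 0.96132291]), 'attitude': array([-2.28914075, -0.01525087, -3.02322545])}
```

View pics/top.png

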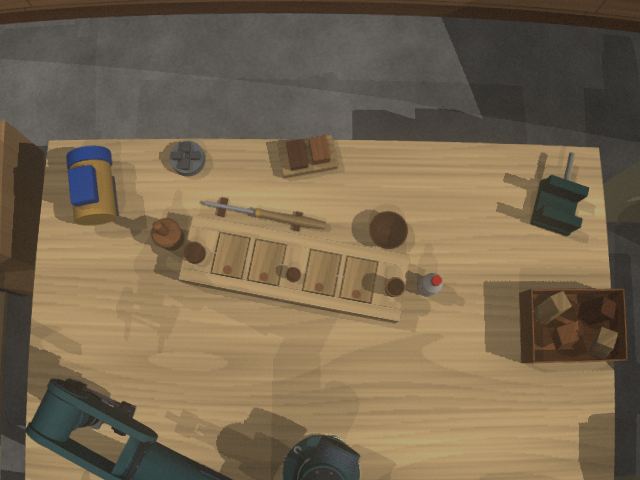

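View pics/side.png

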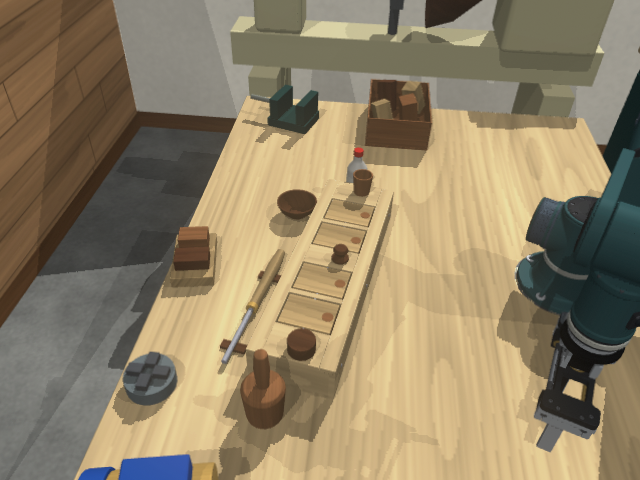

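Top view: the box runs from (185,260) to (400,310), with the marks near (228,270), (265,276), (320,287) and (358,294). I'll enlarge both views to get the marks and corners exactly.

```bash
python3 - <<'E'
import cv2,numpy as np
a=cv2.imread("pics/top.png")[215:335,170:450]; b=cv2.imread("pics/side.png")[140:410,240:420]
cv2.imwrite("pics/topc.png",cv2.resize(a,None,fx=2.85,fy=2.85,interpolation=cv2.INTER_CUBIC))
cv2.imwrite("pics/sidec.png",cv2.resize(b,None,fx=2.2,fy=2.2,interpolation=cv2.INTER_CUBIC))
E
```

```text
(no output)
```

View pics/topc.png

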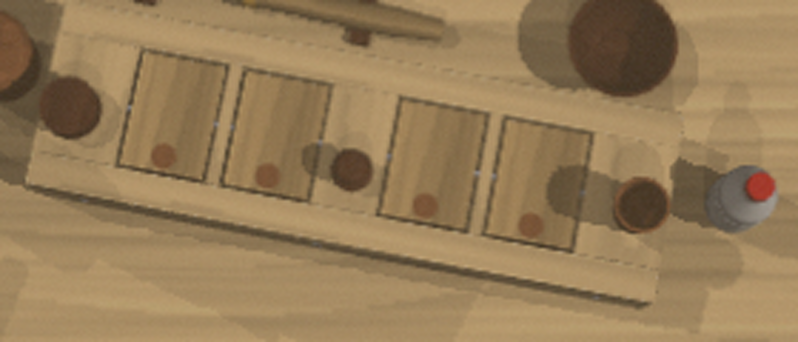

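View pics/sidec.png

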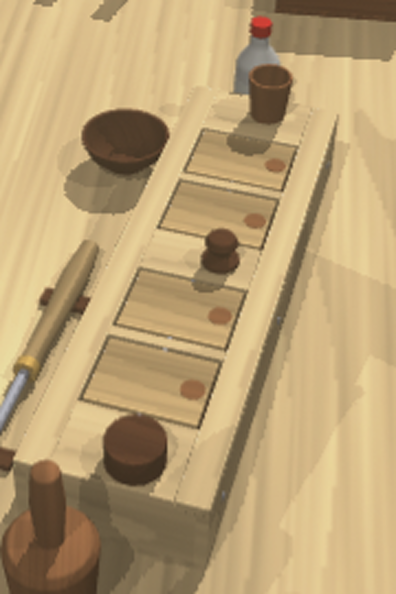

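The crops show the four marks clearly, at (163,156), (267,176), (425,206) and (531,225) in the top crop. In the side crop they are at (193,390), (220,317), (255,221) and (275,166).

```bash
python3 - <<'E'
import numpy as np,pickle
from h import *
out=[]
for n,pts,sc,off in(("top",[(163,156),(267,176),(425,206),(531,225)],2.85,(170,215)),("side",[(193,390),(220,317),(255,221),(275,166)],2.2,(240,140))):
    s=pickle.load(open(n+".pkl","rb")); P=ray_plane(s,(np.array(pts)+.5)/sc-.5+off,.09); out.append(P); print(n,P.round(4))
P=np.mean(out,0)[:,:2]
yb=np.array([175,75,-75,-175.])/1e3
s=(P-P.mean(0)).T@yb/(yb@yb); print("slope",s,np.linalg.norm(s)); yaw=np.arctan2(-s[0],s[1]); Y=np.array([-np.sin(yaw),np.cos(yaw)])
print("yaw",yaw,"marks",(P.mean(0)+yb[:,None]*Y).round(4),"xaxis",np.cos(yaw),np.sin(yaw))
top=pickle.load(open("top.pkl","rb"))
for nm,uv,z in(("knob",(352,170),.12),("cup",(641,204),.145),("puck",(70,107),.12)): print(nm,ray_plane(top,(np.array(uv)/2.85+(170,215)).reshape(1,2),z))
E
```

```text
top [[ 0.544   0.261   0.09  ]
 [ 0.5266  0.1625  0.09  ]
 [ 0.5005  0.0145  0.09  ]
 [ 0.4839 -0.0842  0.09  ]]
side [[ 0.5437  0.2606  0.09  ]
 [ 0.5266  0.1631  0.09  ]
 [ 0.501   0.0145  0.09  ]
 [ 0.4843 -0.0832  0.09  ]]
slope [0.17092986 0.9848304 ] 0.9995538690926947
yaw -0.17185077324741946 marks [[ 0.5437  0.261 ]
 [ 0.5266  0.1625]
 [ 0.501   0.0147]
 [ 0.4839 -0.0838]] xaxis 0.9852699609310972 -0.17100615219001364
knob [[0.52840902 0.08124111 0.12      ]]
cup [[ 0.49719085 -0.18063664  0.145     ]]
puck [[0.58337362 0.3447893  0.12      ]]
```

Call:
{"name": "step_arm", "arguments": {
  "plan": [
    [[40,-29,0,-0.12,0],[80,-57,0,-0.24,0],[115,-83,0,-0.36,0],[150,-108,0,-0.48,0],[185,-133,0,-0.6,0],[220,-158,0,-0.72,0],[255,-183,0,-0.84,0],[290,-208,0,-0.96,0]]
  ]
}}

```text
time: 0.77
tool_pos: [0.4604, 0.3208, 0.205]
ee_rot: [-3.141, 0.0, 1.826]
wrist_force: [0.0, -0.1, 0.6]
width: 0.0439
```

Call:
{"name": "step_arm", "arguments": {
  "plan": [
    [[17,-12,0,-0.12,0],[34,-24,0,-0.24,0],[51,-36,0,-0.36,0],[68,-48,0,-0.433,0],[68,-48,-25,-0.433,0],[68,-48,-50,-0.433,0],[68,-48,-85,-0.433,0],[68,-48,-95,-0.433,0]]
  ]
}}

```text
time: 1.43
tool_pos: [0.5241, 0.2728, 0.104]
ee_rot: [-3.133, 0.006, 1.398]
wrist_force: [-0.8, 0.7, -1.4]
width: 0.0004
```

Call:
{"name": "step_arm", "arguments": {
  "plan": [
    [[0,0,0,0,0],[0,0,0,0,0],[0,0,0,0,0],[0,0,0,0,0]]
  ]
}}

```text
time: 1.77
tool_pos: [0.5287, 0.2751, 0.1133]
ee_rot: [3.137, -0.002, 1.399]
wrist_force: [-0.1, 0.4, -1.0]
width: 0.0003
```

Call:
{"name": "step_arm", "arguments": {
  "plan": [
    [[9,-7,0,0,0],[18,-14,0,0,0],[18,-14,-6,0,0],[18,-14,-12,0,0],[18,-14,-15,0,0],[18,-14,-15,0,0],[18,-14,-15,0,0],[18,-14,-15,0,0]]
  ]
}}

```text
time: 2.43
tool_pos: [0.5451, 0.2606, 0.0954]
ee_rot: [-3.141, 0.0, 1.399]
wrist_force: [-0.1, -0.4, 0.0]
width: 0.0004
```

Call:
{"name": "step_arm", "arguments": {
  "plan": [
    [[0,0,-2,0,0],[0,0,-4,0,0],[0,0,-6,0,0],[0,0,-7,0,0],[0,0,-8,0,0],[0,0,-8,0,0],[0,0,-8,0,0]]
  ]
}}

```text
time: 3.02
tool_pos: [0.5453, 0.2606, 0.0892]
ee_rot: [3.141, -0.001, 1.399]
wrist_force: [-2.6, -1.0, 6.9]
width: 0.0002
```

Call:
{"name": "step_arm", "arguments": {
  "plan": [
    [[0,0,-1,0,0],[0,0,-2,0,0],[0,0,-3,0,0],[0,0,-3,0,0],[0,0,-3,0,0]]
  ]
}}

```text
time: 3.43
tool_pos: [0.5453, 0.2607, 0.0888]
ee_rot: [3.14, -0.001, 1.399]
wrist_force: [-5.9, -2.5, 14.8]
width: 0.0008
```

Hatch a is jammed: it gives about 1 mm at 15 N. Next is b.

Call:
{"name": "step_arm", "arguments": {
  "plan": [
    [[0,0,15,0,0],[0,0,30,0,0],[-5,-33,30,0,0],[-11,-66,30,0,0],[-17,-99,25,0,0],[-17,-99,18,0,0],[-17,-99,13,0,0],[-17,-99,13,0,0]]
  ]
}}

```text
time: 4.1
tool_pos: [0.5275, 0.1615, 0.096]
ee_rot: [-3.139, 0.0, 1.398]
wrist_force: [-0.8, 0.7, -0.2]
width: 0.0007
```

Call:
{"name": "step_arm", "arguments": {
  "plan": [
    [[0,0,0,0,0],[0,0,-2,0,0],[0,0,-4,0,0],[0,0,-6,0,0],[0,0,-8,0,0],[0,0,-10,0,0],[0,0,-10,0,0],[0,0,-10,0,0]]
  ]
}}

```text
time: 4.77
tool_pos: [0.5284, 0.1616, 0.0876]
ee_rot: [3.141, -0.0, 1.399]
wrist_force: [-0.8, 1.0, 0.8]
width: 0.0006
```

Call:
{"name": "step_arm", "arguments": {
  "plan": [
    [[0,0,-1,0,0],[0,0,-2,0,0],[0,0,-3,0,0],[0,0,-4,0,0],[0,0,-4,0,0],[0,0,-4,0,0]]
  ]
}}

```text
time: 5.27
tool_pos: [0.5284, 0.1615, 0.0835]
ee_rot: [3.141, -0.0, 1.399]
wrist_force: [-0.5, 1.8, 1.6]
width: 0.0005
```

Call:
{"name": "step_arm", "arguments": {
  "plan": [
    [[0,0,-1,0,0],[1,0,-3,0,0],[1,0,-4,0,0],[2,0,-6,0,0],[2,0,-6,0,0],[2,0,-6,0,0]]
  ]
}}

```text
time: 5.77
tool_pos: [0.53, 0.1611, 0.0768]
ee_rot: [-3.141, 0.001, 1.399]
wrist_force: [-1.9, 0.6, 0.9]
width: 0.0006
```

b rocks: it is 13 mm down with under 2 N. Now I'll push it fully open, first down into the box and then along box +x.

Call:
{"name": "step_arm", "arguments": {
  "plan": [
    [[0,0,-4,0,0],[0,0,-8,0,0],[1,0,-12,0,0],[1,0,-16,0,0],[2,0,-20,0,0],[2,0,-22,0,0],[2,0,-22,0,0]]
  ]
}}

```text
time: 6.35
tool_pos: [0.5317, 0.1613, 0.0543]
ee_rot: [-3.14, 0.001, 1.399]
wrist_force: [1.4, 0.0, -0.1]
width: 0.0005
```

Call:
{"name": "step_arm", "arguments": {
  "plan": [
    [[2,0,0,0,0],[4,-1,0,0,0],[6,-1,0,0,0],[8,-1,0,0,0],[9,-2,0,0,0],[9,-2,0,0,0],[9,-2,0,0,0]]
  ]
}}

```text
time: 6.93
tool_pos: [0.5389, 0.1597, 0.0536]
ee_rot: [-3.135, 0.001, 1.399]
wrist_force: [-4.8, 1.3, -0.6]
width: 0.0002
```

```bash
python3 - <<'E'
from bench import robot,cams
import cv2
s=cams.snapshot("side"); cv2.imwrite("pics/side2.png",cv2.resize(s["frame"][130:430,200:560,::-1],None,fx=2,fy=2))
o=robot.get_obs();print(o["tool_pos"],o["wrist_force"])
E
```

```text
[0.53890119 0.15965481 0.05359098] [-4.31443623  1.25068034 -0.87513994]
```

View pics/side2.png

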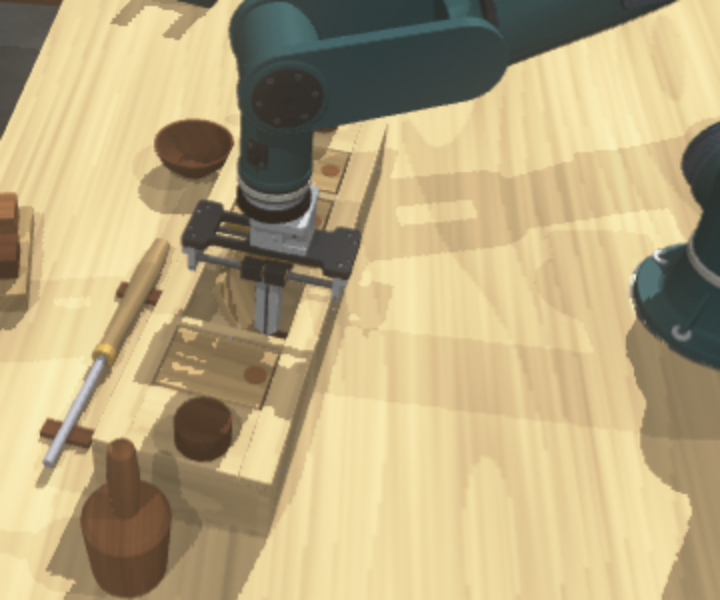

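Hatch b stands steeply with the fingers at (265,300) against it, and everything else is in place. I'll push on gently until it nears the stop.

Call:
{"name": "step_arm", "arguments": {
  "plan": [
    [[1,0,0,0,0],[2,0,0,0,0],[3,0,0,0,0],[4,-1,0,0,0],[4,-1,0,0,0],[4,-1,0,0,0]]
  ]
}}

```text
time: 7.48
tool_pos: [0.5426, 0.1587, 0.0533]
ee_rot: [-3.135, 0.001, 1.399]
wrist_force: [-5.8, 1.7, -1.4]
width: 0.0006
```

Call:
{"name": "step_arm", "arguments": {
  "plan": [
    [[1,0,0,0,0],[2,0,0,0,0],[3,-1,0,0,0],[3,-1,0,0,0],[3,-1,0,0,0]]
  ]
}}

```text
time: 7.9
tool_pos: [0.5453, 0.1578, 0.053]
ee_rot: [-3.134, 0.001, 1.399]
wrist_force: [-5.0, 1.9, -3.4]
width: 0.0007
```

Call:
{"name": "step_arm", "arguments": {
  "plan": [
    [[1,0,0,0,0],[2,0,0,0,0],[3,-1,0,0,0],[3,-1,0,0,0],[3,-1,0,0,0]]
  ]
}}

```text
time: 8.32
tool_pos: [0.5462, 0.1576, 0.0527]
ee_rot: [-3.129, 0.001, 1.4]
wrist_force: [-10.5, 3.1, -1.2]
width: -0.0
```

It has reached the stop: 1 mm of movement for 3 commanded, with the force rising. Back off and lift out.

Call:
{"name": "step_arm", "arguments": {
  "plan": [
    [[-4,1,0,0,0],[-8,1,0,0,0],[-12,2,0,0,0],[-12,2,10,0,0],[-12,2,30,0,0],[-12,2,60,0,0],[-12,2,95,0,0],[-12,2,130,0,0]]
  ]
}}

```text
time: 8.98
tool_pos: [0.5395, 0.1581, 0.1878]
ee_rot: [3.14, -0.0, 1.398]
wrist_force: [0.0, 0.1, 0.5]
width: 0.0004
```

Call:
{"name": "step_arm", "arguments": {
  "plan": [
    [[-30,0,20,0,0],[-60,0,40,0,0],[-90,0,40,0,0],[-120,0,40,0,0],[-150,0,40,0,0],[-180,0,40,0,0],[-200,0,40,0,0],[-200,0,40,0,0]]
  ]
}}

```text
time: 9.65
tool_pos: [0.3374, 0.1585, 0.2277]
ee_rot: [3.137, -0.002, 1.4]
wrist_force: [0.5, 0.1, 0.3]
width: 0.0008
```

```bash
python3 - <<'E'
from bench import robot,cams
import cv2
s=cams.snapshot("side"); cv2.imwrite("pics/side3.png",cv2.resize(s["frame"][130:430,200:560,::-1],None,fx=2,fy=2))
o=robot.get_obs();print(o["tool_pos"],o["wrist_force"])
E
```

```text
[0.33917786 0.15850068 0.22742041] [ 0.72666826 -0.03196006  0.30351242]
```

View pics/side3.png

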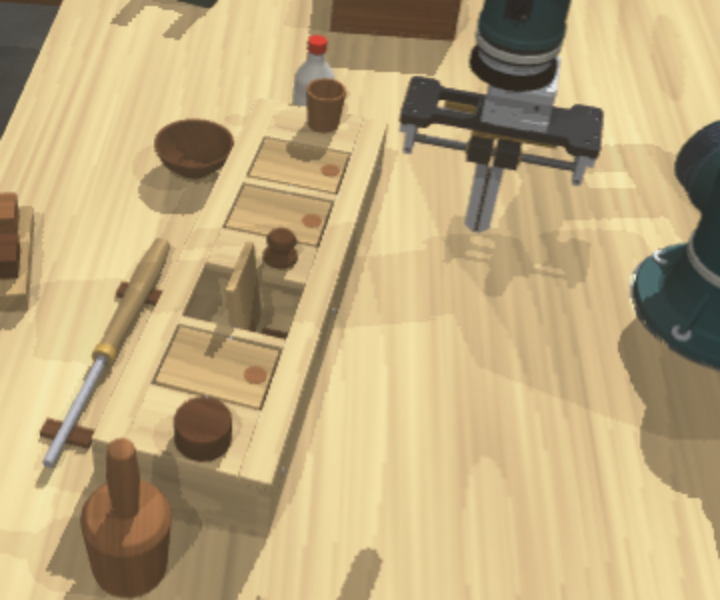

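Hatch b stands on edge at (243,285), the other three lie flush, and every loose thing is in place with the gripper well clear. Handing in.

```bash
python3 -c "
from bench import robot
print(robot.close_job())"
```

```text
the job is handed in; nothing more can be done
None
```

Hatch b was the free one. I pushed it open to its stop, backed the fingers out and handed the job in at about 10 s of the 64 s.

- **Search:** I pressed a first. It gave about 1 mm at roughly 15 N, so it is jammed. Hatch b then sank under less than 2 N, so c and d were not touched.
- **Opening:** I pushed b down into the box and then along box +x until it met the stop. The last reading there was about 11 N.
- **Final check:** The last side picture shows b standing near upright and the other three flush. Nothing loose looked moved, and the gripper was clear of the box. I judged this by eye; I did not measure the tilt angle or how far things had shifted.

No check failed or disagreed. The hand-in itself reported no verdict.

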